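# Snug up the loose taper plug on the lab bench

### The job

One of the three chromed bench outlets is closed by a tapered threaded plug with a flat upright wing on top, and it is loose. Grip the wing, turn the plug clockwise (seen from above) until it goes snug, give it about 20 degrees more and no more than 30, then let go. Leave the cross-handled valve as it is set.

Things in the scene. Friction and masses are not known exactly. Their poses are not given: they have to be found in the camera images.
- plug_wing (a point): Wing of the steel taper plug: upright flat bar 50 long, 12 thick, 38 mm high, over a 33 mm round shoulder on top of an upright post 46 mm across. Point on the plug's vertical turning axis, 14 mm below the wing's top, 26 mm above the shoulder, 48 mm above the post's top, 133 mm above the bench. x along the wing's length, y across its thickness, z up. Turning does not raise or sink it noticeably.
- plug (a joint): Run-in of the loose plug, rad, growing clockwise seen from above. It starts 0.2 to 0.95 short of 1.2, differing each time; grows at 0.02 N m until the taper bites at 1.2, then stays there; falls again if the plug is backed off.
- bite (a joint): Angle the plug has been turned past the point where its taper bites, rad, clockwise seen from above: 0 while loose. From the bite on, turning takes 0.16 N m, and the plug stays where it is left. Stops hard at 1.0.
- valve (a joint): Turn of the valve with a four-armed cross handle (65 mm across, top 123 mm above the bench) on a neighbouring outlet, rad, clockwise seen from above; 0 at the start, stiff (0.12 N m), not to be turned. The third outlet has a slim ribbed hose nozzle (top 130 mm). Outlets stand in a row along y in any order, 150 mm or more apart.
Things that resemble listed ones, but are neither listed nor needed, are in the scene too. Leave any blue look-alike of the part that bears plug_wing alone.

How it is judged:
At the end, for the whole second after the job is handed in: The plug is snug: turned 0.10 to 0.62 rad (6 to 35 degrees) past where it bites, not backed off (plug above 1.1), at rest and let go (value of joint bite between 0.1 and 0.62 rad and value of joint plug above 1.1 rad and velocity of joint bite below 0.05 rad/s); the robot touches nothing.
It fails at once if the plug is overtightened: over 0.62 rad (35 degrees) past the bite (value of joint bite above 0.62 rad).
It fails at once if the cross-handled valve is turned by more than 0.15 rad (value of joint valve above 0.15 rad or value of joint valve below -0.15 rad).
It also fails if it takes over 38 s, if anything falls off the work surface, if the arm or the gripper's body presses on something with over 40 N, if the wrist force passes 120 N, or if a joint passes its speed limit or range.

### The arm

A 6-joint arm with a two-finger parallel gripper is mounted at the origin on the work surface. World frame = base frame: x ahead of the robot, y to its left, z up, the work surface at z = 0. Lengths are in m, angles in rad, forces in N, time in s.
With the tool pointing down it reaches from about 0.35 to 0.775 m from the base axis. Payload 7.3 kg.
Tool frame: the origin (TCP) lies midway between the tips of the shut fingers; the grasp point (between the pads) lies 19 mm behind it (robot.tcp_to_grasp is the distance from the TCP to the grasp point, in m); x points along the fingers, z is the direction in which the jaws open and shut, and the axes are right-handed (so a half turn about x gives the same grasp; the last joint's range is limited). The gripper opens to 92 mm and grips with 3 to 60 N. Pads are 19 mm wide; open, the fingers measure 130 mm over their backs; the gripper's body (75 mm by 190 mm) begins 47 mm behind the grasp point.
Start: joints at [1.059, 0.342, 1.524, -0, 1.275, -0.146], TCP at [0.188, 0.49, 0.227] pointing down, gripper open.
Joint ranges: [-2.53, 2.53], [-0.77, 2.02], [0.04, 2.7], [-1, 4.14], [0.28, 2.66], [-3.11, 3.11]. Speed limits (rad/s): [2.57, 2.57, 3.14, 3.14, 3.14, 3.14].

### API

Orientations are given as [roll, pitch, yaw] about the fixed x, y, z axes, in that order (R = Rz(yaw) Ry(pitch) Rx(roll)).
In Python, from cell import robot gives the robot as it stands.
- The arm moves only by the tool move_arm, never from a script. Its argument "deltas" is a list of rows, each an object with "dp": the shift along the tool's x, y, z in m, a list of three; "turn": the turn, a rotation vector about the tool's x, y, z in degrees, a list of three. A call has 1 to 10 rows; each row is the pose to reach, as a shift and turn from the pose commanded when the call began, along the tool's axes at that moment; what a row does not reach only later rows make up. A row lasts 1/10 s, in which the tool goes at most 50 mm and 8.59 degrees, less where a joint would pass 70% of its speed; a pose out of reach is approached as far as the arm can. A call with a gripper value outside its range is refused whole. "hand" is the finger opening in m, from 0 to 0.0918, set as the call begins (left out, the last holds). The fingers move at their own pace and stop on an object; "squeeze" is the grip in N (left out, the last holds). Time passes only in rows, so rows that repeat a pose let the fingers close. It gives the time, the measured TCP pose, the force and the opening at its end, in the units of the state.
- robot.observe(): the state, without advancing time (a new reading comes with each control period).
- robot.read_camera(name): name is "side" or "top"; returns (picture, depth): 480x640x3 uint8, red, green, blue; 480x640 float32, m along the optical axis (not along the pixel's ray), 0 where there is no reading.
- robot.camera_info(name): a dict with "fx", "fy", "cx", "cy" (pixels), "R" (3x3) and "t" (3): a world point X has camera coordinates R X + t. Camera axes: x right, y down, z forward; pixel columns grow to the right and rows downward; lengths in m; the calibration is good to about 2 mm. A picture is of the moment at which its call begins. camera_info takes no time and is no camera call.
- robot.hand_in(): hands the job in, once; it reports no verdict.
The state is a dict: "time": time; "qpos": joint angles; "qvel": joint speeds; "joint_efforts": joint torques, N m; "tool_pos": TCP position; "tool_rot": TCP orientation; "contact_force": force on the tool from outside, world axes, zero at the start; "torque": the same for the moment, N m; "opening": finger opening in m.
Only numpy, scipy, OpenCV 4.12 (cv2) and the standard library are available. Lean on these libraries where they do the work, as an engineer would, in place of code of your own. Each camera call takes 0.05 s, during which the arm holds its last target.

## Working session

There is one attempt and no reset: what is moved stays moved. The work goes in short steps, Python scripts to look and compute and a tool call to move; the robot and the scene stay as the last step left them, time stands still between calls to the robot, and variables do not carry over. Pictures are saved under pics/ and viewed, and the job is handed in when it is done.

Besides the shell and the picture viewer there is one more tool, called after ">>>" as name(argument=value, ...), one argument or row to a line, values as JSON. move_arm: Moves the arm, as the interface text tells. Its arguments: {"type":"object","properties":{"deltas":{"type":"array"},"hand":{"type":"number"},"squeeze":{"type":"number"}},"required":["deltas"]}

```bash
mkdir -p pics; ls; python3 - <<'E'
from cell import robot
import cv2
s=robot.observe();print(s)
import numpy as np
for n in("top","side"):
    p,d=robot.read_camera(n);cv2.imwrite(f"pics/{n}0.png",p[:,:,::-1]);np.savez(f"{n}0.npz",p=p,d=d);print(n,robot.camera_info(n))
E
```

```text
pics
{'time': 0.0, 'qpos': array([ 1.05898479e+00,  3.42722502e-01,  1.52502648e+00,  8.99556012e-06,
        1.27538999e+00, -1.45992415e-01]), 'qvel': array([ 4.30972674e-05, -1.81293814e-03,  3.63401853e-04, -7.59992986e-04,
        1.94273531e-03, -1.28040282e-03]), 'joint_efforts': array([ 5.98592960e-04, -4.31237626e+01, -2.44218528e+01,  7.18666683e-02,
        5.61051350e-02, -1.68598258e-04]), 'tool_pos': array([0.18757053, 0.48991137, 0.22604177]), 'tool_rot': array([ 2.99003752,  1.56924998, -2.0881732 ]), 'contact_force': array([-0.69036614, -0.91398633, -0.25398288]), 'torque': array([ 0.02779088, -0.01443039,  0.01387485]), 'opening': 0.09210159958082977}
top {'fx': 462.67463415222204, 'fy': 462.67463415222204, 'cx': 325.3759106934022, 'cy': 238.85805554887622, 'R': array([[ 0.02234886, -0.99966992, -0.01267211],
       [-0.99497467, -0.02100289, -0.09789934],
       [ 0.09760088,  0.01479637, -0.99511564]]), 't': array([-0.00346178,  0.56951665,  0.79127591])}
side {'fx': 580.84366579473, 'fy': 580.84366579473, 'cx': 317.2655675156145, 'cy': 230.13704304012794, 'R': array([[ 9.95488902e-01, -9.48777884e-02,  2.24838267e-04],
       [-6.68998041e-02, -7.03611148e-01, -7.07428984e-01],
       [ 6.72774962e-02,  7.04222662e-01, -7.06784395e-01]]), 't': array([-0.54481558,  0.11847168,  0.87035316])}
```

View pics/top0.png

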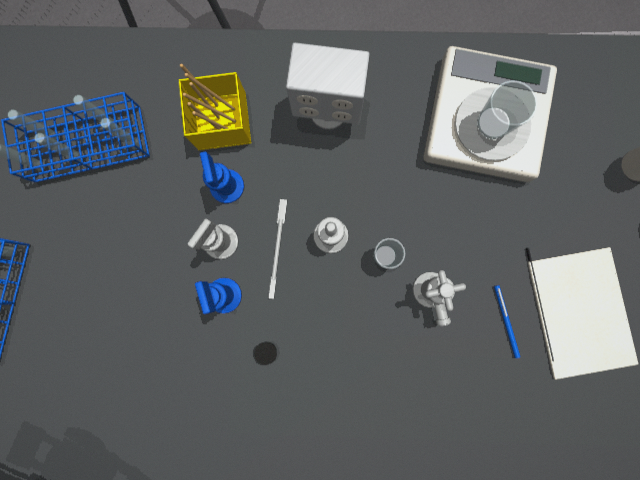

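View pics/side0.png

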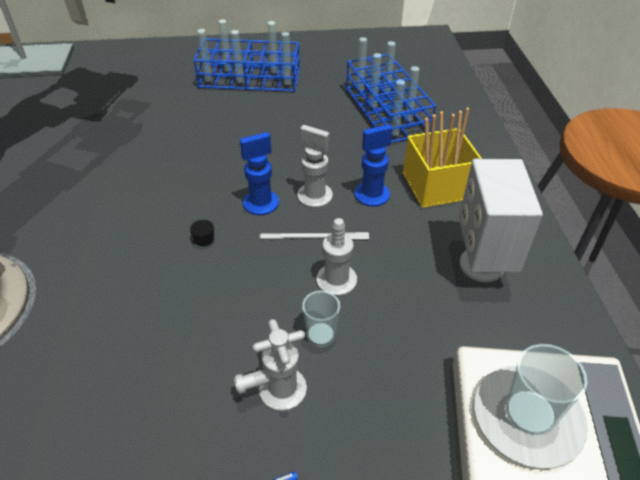

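The silver wing plug is at top (205,237) and side (315,140), with blue look-alikes in front of and behind it. The nozzle is at top (330,233) and the cross valve at top (438,290). Next I'll measure the wing.

```bash
cat > h.py <<'E'
import numpy as np,cv2
from cell import robot
def ray(n,uv,z):
    c=robot.camera_info(n);R=c["R"];t=c["t"];o=-R.T@t
    d=R.T@np.array([(uv[0]-c["cx"])/c["fx"],(uv[1]-c["cy"])/c["fy"],1]);return o+d*(z-o[2])/d[2]
def pts(n,D):
    c=robot.camera_info(n);v,u=np.mgrid[:480,:640]
    P=np.stack([(u-c["cx"])/c["fx"]*D,(v-c["cy"])/c["fy"]*D,D],-1);return (P-c["t"])@c["R"]
E
python3 - <<'E'
from h import *
for n,(a,b,w,h) in {"top":(170,140,100,180),"side":(230,110,180,110)}.items():
    f=np.load(n+"0.npz");p=f["p"];D=f["d"]
    cv2.imwrite(f"pics/{n}z.png",cv2.resize(p[b:b+h,a:a+w,::-1],None,fx=3.3 if n=="top" else 4.4,fy=3.3 if n=="top" else 4.4,interpolation=cv2.INTER_NEAREST))
    P=pts(n,D)
    hsv=cv2.cvtColor(p,cv2.COLOR_RGB2HSV)
    for col,m in (("silver",hsv[...,1]<60),("blue",hsv[...,1]>150)):
        roi=np.zeros_like(m);roi[b:b+h,a:a+w]=1
        for lo,hi in((.138,.156),(.112,.14)):
          mm=(m&roi&(D>0)&(P[...,2]>lo)&(P[...,2]<hi)).astype(np.uint8)
          k,L,S,C=cv2.connectedComponentsWithStats(mm)
          for i in range(1,k):
            if S[i,4]<12: continue
            q=P[L==i]; r=cv2.minAreaRect((q[:,:2]*1000).astype(np.float32))
            print(n,col,lo,S[i],q.mean(0).round(4),"zmax",q[:,2].max().round(4),np.round(r[0],1),np.round(r[1],1),round(r[2],1))
E
```

```text
top silver 0.138 [188 218  24  30 279] [0.5636 0.1993 0.1447] zmax 0.1493 [563.5 200.3] [12.2 49.6] 57.0
top silver 0.112 [194 220  22  29 159] [0.5617 0.1951 0.1266] zmax 0.14 [561.5 195.5] [ 6.2 49.2] 62.9
top blue 0.138 [200 151  14  32 260] [0.666 0.193 0.145] zmax 0.1492 [666.9 193.8] [49.8 12.3] 14.7
top blue 0.138 [195 281  16  33 282] [0.4664 0.1895 0.1449] zmax 0.1487 [466.3 190.4] [49.2 12.4] 18.7
top blue 0.112 [208 154  10  33 124] [0.6609 0.1877 0.1271] zmax 0.1399 [665.  187.9] [45.9 10.3] 1.2
top blue 0.112 [203 282  13  31 142] [0.4669 0.1846 0.1269] zmax 0.1396 [466.6 184.6] [46.8  5.4] 12.9
side silver 0.138 [301 125  29  15 211] [0.562  0.1979 0.1436] zmax 0.1483 [561.7 199.9] [14.7 49.6] 57.0
side silver 0.112 [301 131  29  22 397] [0.5613 0.1952 0.1263] zmax 0.14 [560.6 196. ] [14.4 49.1] 69.6
side blue 0.138 [363 125  30  13 211] [0.6648 0.1918 0.1435] zmax 0.1489 [664.9 194.7] [50.2 15.9] 15.6
side blue 0.138 [240 133  30  14 227] [0.4642 0.1879 0.1434] zmax 0.1476 [463.9 190.4] [49.  16.9] 21.3
side blue 0.112 [363 131  29  19 390] [0.6642 0.189  0.1264] zmax 0.1399 [666.  189.1] [50.2 10. ] 9.7
side blue 0.112 [241 139  30  21 406] [0.4642 0.1851 0.126 ] zmax 0.1398 [465.3 185.5] [48.3  9.1] 15.6
```

```bash
python3 -c "
from scipy.spatial.transform import Rotation as R
print(R.from_euler('xyz',[2.99003752,1.56924998,-2.0881732]).as_matrix().round(3))"
```

```text
[[-0.001 -0.934  0.358]
 [-0.001  0.358  0.934]
 [-1.     0.    -0.002]]
```

View pics/topz.png

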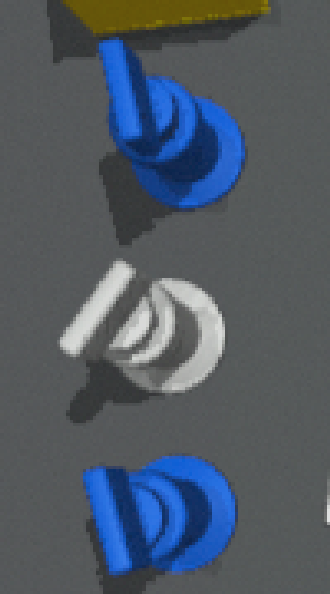

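View pics/sidez.png

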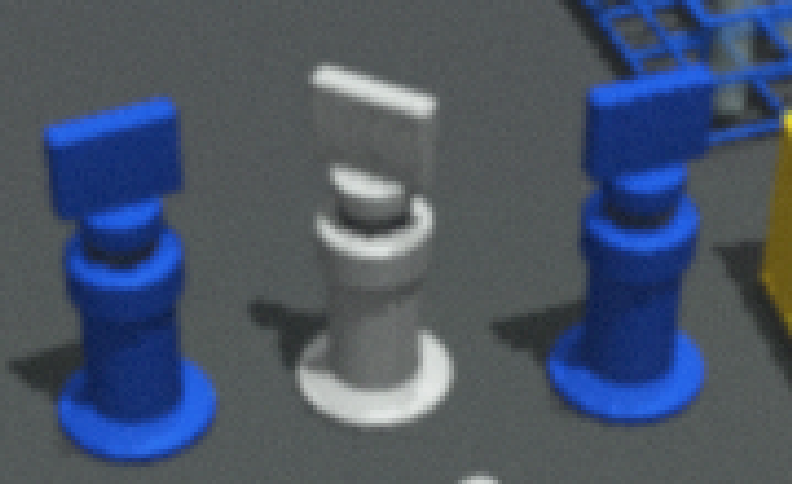

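Both views agree. The wing top is at about (0.5625, 0.200, 0.147), 49.6 × 12.2 mm, with its length at -33° and its normal at 57°. The jaw axis is at 69° now, so it needs 12° clockwise, which is + about tool x (down).

>>> move_arm(
  deltas=[
    {"dp":[0,-0.02,-0.006],"turn":[1,0,0]},
    {"dp":[0,-0.06,-0.018],"turn":[2,0,0]},
    {"dp":[0,-0.105,-0.032],"turn":[3,0,0]},
    {"dp":[0,-0.15,-0.045],"turn":[4,0,0]},
    {"dp":[0,-0.197,-0.059],"turn":[5,0,0]},
    {"dp":[0,-0.243,-0.073],"turn":[6,0,0]},
    {"dp":[0,-0.29,-0.087],"turn":[8,0,0]},
    {"dp":[0,-0.335,-0.101],"turn":[9,0,0]},
    {"dp":[0,-0.38,-0.115],"turn":[10,0,0]},
    {"dp":[0,-0.42,-0.127],"turn":[11,0,0]},
  ],
  hand=0.06,
  squeeze=30,
)

```text
time: 1.1
tool_pos: [0.536, 0.2196, 0.2263]
tool_rot: [2.429, 1.57, -2.842]
contact_force: [-0.3, 0.5, 0.5]
opening: 0.0603
```

```bash
cat >> h.py <<'E'
from scipy.spatial.transform import Rotation as Ro
def st(target=None):
    s=robot.observe();M=Ro.from_euler('xyz',s["tool_rot"]).as_matrix()
    print("t",round(s["time"],2),"pos",s["tool_pos"].round(4),"jaw",np.degrees(np.arctan2(M[1,2],M[0,2])).round(2),"F",s["contact_force"].round(2),"T",s["torque"].round(3),"e6",s["joint_efforts"][5].round(3),"q6",s["qpos"][5].round(3),"open",round(s["opening"],4))
    if target is not None: print("dp",(M.T@(np.array(target)-s["tool_pos"])).round(4))
E
python3 -c "
from h import *
st([.5625,.2,.114])"
```

```text
t 1.1 pos [0.536  0.2196 0.2263] jaw 57.95 F [-0.32  0.53  0.54] T [ 0.011 -0.038 -0.029] e6 0.434 q6 -0.755 open 0.0603
dp [ 0.1123 -0.0329 -0.0025]
```

>>> move_arm(
  deltas=[
    {"dp":[0.0,-0.02,-0.001],"turn":[1,0,0]},
    {"dp":[0.0,-0.032,-0.002],"turn":[1,0,0]},
    {"dp":[0.02,-0.032,-0.002],"turn":[1,0,0]},
    {"dp":[0.045,-0.032,-0.002],"turn":[1,0,0]},
    {"dp":[0.06,-0.032,-0.002],"turn":[1,0,0]},
    {"dp":[0.06,-0.032,-0.002],"turn":[1,0,0]},
  ],
)

```text
time: 1.7
tool_pos: [0.5586, 0.2031, 0.1643]
tool_rot: [2.316, 1.565, -2.97]
contact_force: [0.2, 0.3, -0.8]
opening: 0.06
```

```bash
python3 -c "
from h import *
st([.5625,.2,.114])
p,d=robot.read_camera('side');cv2.imwrite('pics/s1.png',cv2.resize(p[60:220,220:420,::-1],None,fx=4,fy=3.75))"
```

```text
t 1.7 pos [0.5586 0.2031 0.1643] jaw 57.11 F [ 0.19  0.27 -0.76] T [-0.043  0.023  0.034] e6 0.0 q6 -0.777 open 0.06
dp [ 0.0502 -0.0051 -0.0003]
```

View pics/s1.png

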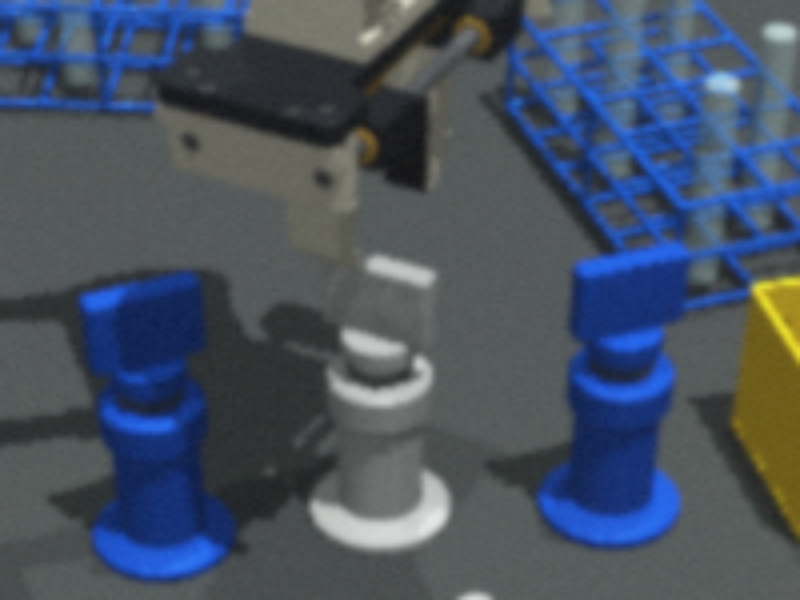

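The fingers (crop ~(325,230)) straddle the wing at crop (385,290). Both blue posts are well clear. I'll correct 5 mm along the wing and descend.

>>> move_arm(
  deltas=[
    {"dp":[0,-0.005,0],"turn":[0,0,0]},
    {"dp":[0.015,-0.005,0],"turn":[0,0,0]},
    {"dp":[0.03,-0.005,0],"turn":[0,0,0]},
    {"dp":[0.045,-0.005,0],"turn":[0,0,0]},
    {"dp":[0.05,-0.005,0],"turn":[0,0,0]},
    {"dp":[0.05,-0.005,0],"turn":[0,0,0]},
    {"dp":[0.05,-0.005,0],"turn":[0,0,0]},
  ],
)

```text
time: 2.45
tool_pos: [0.5656, 0.2003, 0.1179]
tool_rot: [-0.758, 1.569, 0.238]
contact_force: [-0.1, 1.0, -0.8]
opening: 0.0601
```

```bash
python3 -c "
from h import *
st([.5625,.2,.114])"
```

```text
t 2.45 pos [0.5656 0.2003 0.1179] jaw 57.05 F [-0.08  0.98 -0.82] T [-0.047 -0.004 -0.007] e6 -0.002 q6 -0.783 open 0.0601
dp [ 0.0039  0.0024 -0.0019]
```

>>> move_arm(
  deltas=[
    {"dp":[0.003,0.002,-0.002],"turn":[0,0,0]},
    {"dp":[0.003,0.002,-0.002],"turn":[0,0,0]},
    {"dp":[0.003,0.002,-0.002],"turn":[0,0,0]},
  ],
)

```text
time: 2.75
tool_pos: [0.5621, 0.1995, 0.1141]
tool_rot: [-0.708, 1.57, 0.288]
contact_force: [-0.1, 0.4, 0.0]
opening: 0.06
```

```bash
python3 -c "
from h import *
st([.5625,.2,.114])"
```

```text
t 2.75 pos [0.5621 0.1995 0.1141] jaw 57.05 F [-0.06  0.39  0.05] T [-0.007 -0.052 -0.003] e6 -0.001 q6 -0.783 open 0.06
dp [ 0.0001 -0.0001  0.0006]
```

Aligned to within 1 mm. Closing now.

>>> move_arm(
  deltas=[
    {"dp":[0,0,0],"turn":[0,0,0]},
    {"dp":[0,0,0],"turn":[0,0,0]},
    {"dp":[0,0,0],"turn":[0,0,0]},
    {"dp":[0,0,0],"turn":[0,0,0]},
    {"dp":[0,0,0],"turn":[0,0,0]},
    {"dp":[0,0,0],"turn":[0,0,0]},
    {"dp":[0,0,0],"turn":[0,0,0]},
    {"dp":[0,0,0],"turn":[0,0,0]},
  ],
  hand=0.0,
  squeeze=35,
)

```text
time: 3.55
tool_pos: [0.5627, 0.2004, 0.1138]
tool_rot: [-0.206, 1.568, 0.79]
contact_force: [2.9, 5.6, -2.4]
opening: 0.0115
```

```bash
python3 -c "
from h import *
for i in range(3): st([.5625,.2,.114])"
```

```text
t 3.55 pos [0.5627 0.2004 0.1138] jaw 57.04 F [ 2.88  5.55 -2.44] T [ 0.841 -0.53  -0.004] e6 -0.017 q6 -0.783 open 0.0115
dp [-0.0002 -0.0001 -0.0005]
t 3.55 pos [0.5627 0.2004 0.1138] jaw 57.04 F [ 2.88  5.55 -2.44] T [ 0.841 -0.53  -0.004] e6 -0.017 q6 -0.783 open 0.0115
dp [-0.0002 -0.0001 -0.0005]
t 3.55 pos [0.5627 0.2004 0.1138] jaw 57.04 F [ 2.88  5.55 -2.44] T [ 0.841 -0.53  -0.004] e6 -0.017 q6 -0.783 open 0.0115
dp [-0.0002 -0.0001 -0.0005]
```

Gripped at 11.5 mm. Residual side force is 6 N along the jaw, so I'll relax it by 0.6 mm. Then I'll turn in small steps, watching the moment about z.

>>> move_arm(
  deltas=[
    {"dp":[0,0,0.0006],"turn":[1,0,0]},
    {"dp":[0,0,0.0006],"turn":[3,0,0]},
    {"dp":[0,0,0.0006],"turn":[5,0,0]},
    {"dp":[0,0,0.0006],"turn":[5,0,0]},
  ],
)

```text
time: 3.95
tool_pos: [0.5627, 0.2004, 0.1138]
tool_rot: [-0.204, 1.57, 0.704]
contact_force: [2.8, 4.7, -0.9]
opening: 0.0117
```

```bash
python3 -c "
from h import *
st()"
```

```text
t 3.95 pos [0.5627 0.2004 0.1138] jaw 52.0 F [ 2.78  4.75 -0.94] T [ 0.698 -0.375 -0.03 ] e6 0.339 q6 -0.694 open 0.0117
```

>>> move_arm(
  deltas=[
    {"dp":[0,0,0],"turn":[2,0,0]},
    {"dp":[0,0,0],"turn":[4,0,0]},
    {"dp":[0,0,0],"turn":[5,0,0]},
  ],
)

```text
time: 4.25
tool_pos: [0.5627, 0.2004, 0.1138]
tool_rot: [-0.101, 1.57, 0.719]
contact_force: [3.5, 5.0, -2.2]
opening: 0.0119
```

```bash
python3 -c "
from h import *
st()"
```

```text
t 4.25 pos [0.5627 0.2004 0.1138] jaw 47.02 F [ 3.5   4.96 -2.16] T [ 0.663 -0.339  0.011] e6 -0.036 q6 -0.607 open 0.0119
```

>>> move_arm(
  deltas=[
    {"dp":[0,0,0],"turn":[2,0,0]},
    {"dp":[0,0,0],"turn":[4,0,0]},
    {"dp":[0,0,0],"turn":[5,0,0]},
  ],
)

```text
time: 4.55
tool_pos: [0.5626, 0.2003, 0.1138]
tool_rot: [0.054, 1.57, 0.787]
contact_force: [1.6, 4.3, -1.5]
opening: 0.0119
```

```bash
python3 -c "
from h import *
st()"
```

```text
t 4.55 pos [0.5626 0.2003 0.1138] jaw 42.02 F [ 1.58  4.35 -1.51] T [ 0.751 -0.359  0.059] e6 -0.035 q6 -0.52 open 0.0119
```

>>> move_arm(
  deltas=[
    {"dp":[0,0,0],"turn":[2,0,0]},
    {"dp":[0,0,0],"turn":[4,0,0]},
    {"dp":[0,0,0],"turn":[5,0,0]},
  ],
)

```text
time: 4.85
tool_pos: [0.5625, 0.2002, 0.1138]
tool_rot: [0.229, 1.57, 0.875]
contact_force: [1.9, 3.4, -1.0]
opening: 0.0115
```

```bash
python3 -c "
from h import *
st()"
```

```text
t 4.85 pos [0.5625 0.2002 0.1138] jaw 37.02 F [ 1.89  3.39 -0.97] T [ 0.747 -0.328  0.019] e6 -0.035 q6 -0.433 open 0.0115
```

The joint-6 effort is a clean signal: about -0.035 while loose.

>>> move_arm(
  deltas=[
    {"dp":[0,0,0],"turn":[2,0,0]},
    {"dp":[0,0,0],"turn":[4,0,0]},
    {"dp":[0,0,0],"turn":[5,0,0]},
  ],
)

```text
time: 5.15
tool_pos: [0.5624, 0.2002, 0.1138]
tool_rot: [0.513, 1.57, 1.071]
contact_force: [2.3, 4.3, -0.6]
opening: 0.0117
```

```bash
python3 -c "
from h import *
st()"
```

```text
t 5.15 pos [0.5624 0.2002 0.1138] jaw 32.01 F [ 2.3   4.32 -0.55] T [ 0.729 -0.348  0.027] e6 -0.034 q6 -0.345 open 0.0117
```

>>> move_arm(
  deltas=[
    {"dp":[0,0,0],"turn":[2,0,0]},
    {"dp":[0,0,0],"turn":[4,0,0]},
    {"dp":[0,0,0],"turn":[5,0,0]},
  ],
)

```text
time: 5.45
tool_pos: [0.5624, 0.2002, 0.1138]
tool_rot: [0.876, 1.571, 1.347]
contact_force: [1.7, 4.2, 0.6]
opening: 0.0115
```

```bash
python3 -c "
from h import *
st()"
```

```text
t 5.45 pos [0.5624 0.2002 0.1138] jaw 27.02 F [1.65 4.18 0.64] T [ 0.798 -0.255  0.037] e6 -0.034 q6 -0.258 open 0.0115
```

>>> move_arm(
  deltas=[
    {"dp":[0,0,0],"turn":[2,0,0]},
    {"dp":[0,0,0],"turn":[4,0,0]},
    {"dp":[0,0,0],"turn":[5,0,0]},
  ],
)

```text
time: 5.75
tool_pos: [0.5623, 0.2001, 0.1138]
tool_rot: [1.67, 1.571, 2.054]
contact_force: [1.0, 4.4, 0.1]
opening: 0.0117
```

```bash
python3 -c "
from h import *
st()"
```

```text
t 5.75 pos [0.5623 0.2001 0.1138] jaw 22.03 F [1.   4.41 0.12] T [ 0.759 -0.079  0.162] e6 0.108 q6 -0.171 open 0.0117
```

>>> move_arm(
  deltas=[
    {"dp":[0,0,0],"turn":[2,0,0]},
    {"dp":[0,0,0],"turn":[4,0,0]},
    {"dp":[0,0,0],"turn":[5,0,0]},
  ],
)

```text
time: 6.05
tool_pos: [0.5622, 0.2001, 0.1138]
tool_rot: [2.433, 1.57, 2.73]
contact_force: [1.1, 4.6, 0.8]
opening: 0.0118
```

```bash
python3 -c "
from h import *
st()"
```

```text
t 6.05 pos [0.5622 0.2001 0.1138] jaw 17.03 F [1.05 4.56 0.79] T [ 0.8   -0.087  0.09 ] e6 0.108 q6 -0.084 open 0.0118
```

Snug was reached between jaw angles 27° and 22°: joint-6 effort jumped by 0.14 and the moment about z rose to about 0.16. At 17° I'm 5 to 10° past it. Another 12.5° gives 17.5 to 22.5° past the bite.

>>> move_arm(
  deltas=[
    {"dp":[0,0,0],"turn":[2,0,0]},
    {"dp":[0,0,0],"turn":[4,0,0]},
    {"dp":[0,0,0],"turn":[6,0,0]},
    {"dp":[0,0,0],"turn":[8,0,0]},
    {"dp":[0,0,0],"turn":[10,0,0]},
    {"dp":[0,0,0],"turn":[12,0,0]},
    {"dp":[0,0,0],"turn":[12.5,0,0]},
    {"dp":[0,0,0],"turn":[12.5,0,0]},
  ],
)

```text
time: 6.85
tool_pos: [0.5621, 0.2001, 0.1138]
tool_rot: [2.915, 1.57, 2.995]
contact_force: [-0.5, 4.1, 2.5]
opening: 0.0119
```

```bash
python3 -c "
from h import *
st()"
```

```text
t 6.85 pos [0.5621 0.2001 0.1138] jaw 4.6 F [-0.47  4.07  2.51] T [0.738 0.264 0.154] e6 0.235 q6 0.133 open 0.0119
```

>>> move_arm(
  deltas=[
    {"dp":[0,0,0],"turn":[0,0,0]},
    {"dp":[0,0,0],"turn":[0,0,0]},
    {"dp":[0,0,0],"turn":[0,0,0]},
    {"dp":[0,0,0],"turn":[0,0,0]},
    {"dp":[0,0,0],"turn":[0,0,0]},
  ],
  hand=0.045,
)

```text
time: 7.35
tool_pos: [0.5624, 0.1998, 0.1137]
tool_rot: [-2.295, 1.571, -2.216]
contact_force: [-0.0, 0.0, -0.9]
opening: 0.0437
```

>>> move_arm(
  deltas=[
    {"dp":[-0.01,0,0],"turn":[0,0,0]},
    {"dp":[-0.03,0,0],"turn":[0,0,0]},
    {"dp":[-0.05,0,0],"turn":[0,0,0]},
    {"dp":[-0.075,0,0],"turn":[0,0,0]},
    {"dp":[-0.1,0,0],"turn":[0,0,0]},
    {"dp":[-0.12,0,0],"turn":[0,0,0]},
    {"dp":[-0.12,0,0],"turn":[0,0,0]},
    {"dp":[-0.12,0,0],"turn":[0,0,0]},
  ],
)

```text
time: 8.15
tool_pos: [0.5623, 0.2, 0.2339]
tool_rot: [0.137, 1.57, 0.216]
contact_force: [-0.1, 0.6, -0.7]
opening: 0.045
```

```bash
python3 - <<'E'
from h import *
st()
p,D=robot.read_camera('side');cv2.imwrite('pics/s2.png',p[:,:,::-1])
P=pts('side',D);hsv=cv2.cvtColor(p,cv2.COLOR_RGB2HSV)
m=(hsv[...,1]<60)&(D>0)&(P[...,2]>.138)&(P[...,2]<.156)&(np.hypot(P[...,0]-.5625,P[...,1]-.2)<.035)
q=P[m];print(len(q),cv2.minAreaRect((q[:,:2]*1000).astype(np.float32)))
E
```

```text
t 8.15 pos [0.5623 0.2    0.2339] jaw 4.54 F [-0.13  0.65 -0.67] T [-0.08   0.053 -0.025] e6 0.001 q6 0.134 open 0.045
162 ((561.953857421875, 199.67120361328125), (11.849282264709473, 50.856048583984375), 4.418599605560303)
```

View pics/s2.png

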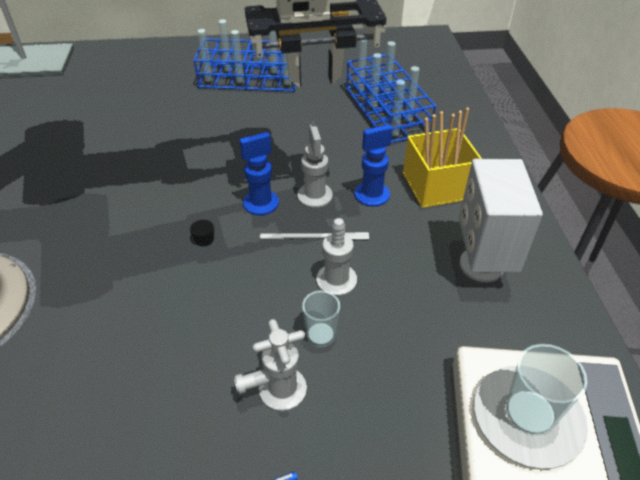

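The wing at side (315,140) now has its normal at 4.4°, so it followed the jaw with no slip. The gripper is well clear above it, and the blue parts and the valve at (278,345) haven't moved. Handing in.

```bash
python3 -c "
from h import *
robot.hand_in()"
```

```text
the job is handed in; nothing more can be done
```

I gripped the wing of the silver plug, turned it about 52° clockwise in all, released it, backed the gripper off straight up, and handed the job in at about 8 s.

- **Snug point:** the plug bit between 30° and 35° into the turn. There the moment about the vertical rose to about 0.16 N m and the joint-6 effort jumped by 0.14. I only checked every 5°, so the final tightening is 17.5 to 22.5° past the bite, not an exact 20°.
- **After release:** the side camera puts the wing at 4.4° against the jaw's 4.5°, so it did not slip or spring back. The gripper was about 9 cm above the wing with no contact force beyond sensor noise.
- **Other parts:** the cross-handled valve and the blue look-alikes look unmoved in the side picture; I did not measure the valve's angle.
- **Disagreements:** none of the checks failed. One force-sensor moment reading after the bite was low (0.09 N m), but the steadier joint-6 effort did not drop.

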